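Throw the pawl and tip the detergent canister back upright

TASK

Pouring is finished, so bring the white detergent canister in its blue tipping cradle back upright. First take whatever stands below the raised black press bar, where the bar will come down, out of its way and stand it upright elsewhere on the worktop; throw the red-handled ratchet pawl over, off the toothed wheel, press the bar gently down until the cradle is fully home on its rest, and then flip the pawl back so that it drops into the teeth again. Leave the dosing cup standing where it is, and knock nothing over.

Things in the scene. Friction and masses are not known exactly. Their poses are not given: they have to be found in the camera images.
- stand: grey tipping stand, fixed, footprint 140 x 172 mm, two A-frames. Origin: on the worktop under the tilt axis, midway between them. x = tilt axis (125 mm up), pointing away from the robot; +y = side it pours to, -y = side of the press bar. White canister in a blue cradle, 96 wide (x), 236 mm high when upright. Ratchet wheel, radius 68 mm, at x -72 to -80 mm, turns with the cradle.
- cradle (a joint): tilt of cradle and canister in rad: 0 = upright, home on its rest; grows as it tips to stand +y, at most 1.5. Balanced and stiff (friction 0.35 N m, about 2 N at the press bar): it stays where it is left. With the pawl in the teeth (pitch 0.17 rad) it can tip further but comes back by less than one tooth.
- press_bar (a point): middle of the black press bar joining two arms behind the cradle: 110 mm long along stand x, 13 mm thick, on a circle of radius 179 mm about the tilt axis. At tilt 0 it is 172 mm to stand -y of that axis and 75 mm above the worktop; tipped, it stands high above the gap behind the stand. Pressing it down turns the cradle upright.
- pawl (a joint): angle of the throw-over pawl in rad: 0 (up to 0.2 on a tooth's tip) = nose in the teeth, its handle leaning 0.44 rad from vertical to stand +y; grows as the handle is thrown over to stand -y, stop at 1.2. It falls by its own weight to the side it leans to, balance at about 0.6; a newton pushed sideways moves it.
- pawl_handle (a point): point on the red pawl handle: round bar 11 mm thick along stand x, from 76 to 122 mm to stand -x of the middle, 20 mm red ball on its near end. The point is at stand x -100 mm, 65 mm from the pawl's pivot. In the teeth: 22 mm to stand -y of the tilt axis, 252 mm above the worktop; thrown over: 95 mm and 240 mm.
- pawl_pivot (a point): point on the pawl's pivot axis (parallel to stand x), at stand x -100 mm like pawl_handle, 50 mm to stand -y of the tilt axis, 193 mm above the worktop.
- care_can: blue and white spray can, 53 mm in diameter up to 150 mm, 169 mm high with its black carry loop, 0.25 to 0.45 kg; origin at the centre of its foot, z up its axis. One of the can and the two dropper bottles stands below the press bar, the others 140 to 170 mm to either side along stand x. The worktop from 220 to 320 mm to stand -y is free.
- bottle_1: brown dropper bottle, body 32 mm in diameter up to 60 mm, then narrowing to a black dropper; 102 mm high, 0.07 kg; origin at the centre of its foot, z up its axis.
- bottle_2: second brown dropper bottle, same size and shape as bottle_1; origin at the centre of its foot, z up its axis.
- dosing_ball: pale grey round dosing cup, 66 mm in diameter, 50 mm high, below the canister's spout; origin at the centre of its foot. It must stay there.
Mind the look-alikes: they are no part of the job. What is shaped like the bottle_1 but orange is not meant. What is shaped like the care_can but orange or yellow is not meant.

How it is judged:
On the way, in this order (a step that is already met when the one before it is completed fails the run):
1. the pawl is thrown over, out of the teeth, while the canister is still tipped (value of joint pawl above 0.9 rad and value of joint cradle above 0.7 rad), for 0.2 s.
2. the cradle is pressed back home, canister upright (value of joint cradle below 0.05 rad), for 0.2 s.
At the end, for the whole second after the job is handed in: The cradle is home (tilt below 0.05 rad) and the pawl lies in the teeth again (below 0.25 rad); the spray can, both dropper bottles and the dosing cup stand upright (within 0.1 rad) and still on the worktop, and the can and bottles do not touch the stand (value of joint cradle below 0.05 rad and value of joint pawl below 0.25 rad and velocity of joint cradle below 0.05 rad/s and angle between each of care_can, bottle_1, bottle_2, dosing_ball's own z axis and vertical below 0.1 rad and height (world z) of care_can between -0.008 and 0.012 m and linear speed of each of care_can, bottle_1, bottle_2, dosing_ball below 0.03 m/s and height (world z) of bottle_1 between -0.008 and 0.012 m and height (world z) of bottle_2 between -0.008 and 0.012 m and height (world z) of dosing_ball between -0.008 and 0.012 m and contact force between stand and care_can below 0.2 N and contact force between stand and bottle_1 below 0.2 N and contact force between stand and bottle_2 below 0.2 N).
It fails at once if the dosing cup is moved by more than 25 mm (distance of dosing_ball from where it was at the start of the episode above 0.025 m).
It fails at once if the spray can, a bottle or the cup is tipped over (more than 0.6 rad) (angle between any of care_can, bottle_1, bottle_2, dosing_ball's own z axis and vertical above 0.6 rad).
It fails at once if the stand or its press bar is pressed onto the spray can or a bottle (more than 6 N) (contact force between stand and care_can above 6 N or contact force between stand and bottle_1 above 6 N or contact force between stand and bottle_2 above 6 N).
It fails at once if the cradle is slammed back (faster than 2.5 rad/s) (velocity of joint cradle below -2.5 rad/s).
It also fails if it takes over 67 s, if anything falls off the work surface, if the arm or the gripper's body presses on something with over 40 N, if the wrist force passes 120 N, or if a joint passes its speed limit or range.

ROBOT

A 6-joint arm with a two-finger parallel gripper is mounted at the origin on a cart in front of the work surface, level with it; the furniture and walls round the work are solid. World frame = base frame: x ahead of the robot, y to its left, z up, the work surface at z = 0. Lengths are in m, angles in rad, forces in N, time in s.
With the tool pointing down it reaches from about 0.35 to 0.875 m from the base axis. Payload 15.5 kg.
Tool frame: the origin (TCP) lies on the centre line of the jaws, within the pads' length; the fingertips stand arm.finger_overhang ahead of it and the grasp point (between the pads) lies 3 mm ahead of it (arm.finger_overhang is the distance from the TCP to the fingertips, in m); z points along the fingers, x is the direction in which the jaws open and shut, and the axes are right-handed (so a half turn about z gives the same grasp; the last joint's range is limited). The gripper opens to 85 mm and grips with 20 to 120 N. Pads are 22 mm wide; open, the fingers measure 114 mm over their backs; the gripper's body (76 mm by 85 mm) begins 54 mm behind the grasp point. The pads swing forward as they close: fully open they stand 13 mm farther back than shut.
Start: joints at [0.692, 0.494, 1.345, -0, 1.302, -0.096], TCP at [0.441, 0.443, 0.253] pointing down, gripper open.
Joint ranges: [-2.91, 2.91], [-0.82, 2.16], [0.22, 2.67], [-1.22, 4.37], [0.12, 2.79], [-3.08, 3.08]. Speed limits (rad/s): [1.89, 1.89, 2.57, 3.01, 3.01, 3.01].

INTERFACE

Orientations are given as a unit quaternion [x, y, z, w].
In Python, from plant import readout, snapshot, arm gives the robot as it stands.
- The arm moves only by the tool drive_tool, never from a script. Its argument "increments" is text: rows parted by semicolons, each of 7 numbers parted by spaces: the opening, from -1 (shut) to 1 (fully open), then the shift along the world's x, y, z in m, then the turn, a rotation vector about the world's x, y, z in rad. In form: hand x y z wx wy wz; .... A call has 1 to 8 rows; each row shifts and turns the commanded pose from where the row before left it; what a row does not reach is not made up. A row lasts 1/10 s, in which the tool goes at most 50 mm and 8.59 degrees, less where a joint would pass 70% of its speed; a pose out of reach is approached as far as the arm can. A call is refused whole if a number of a shift passes 0.05 or a number of a turn 0.15, either way. A call with a gripper value outside its range is refused whole. The fingers move at their own pace and stop on an object; "force" is the grip in N (left out, the last holds). Time passes only in rows, so rows that do not move let the fingers close. It gives the time, the measured TCP pose, the force and the opening at its end, in the units of the state.
- readout.read_state(): the state, without advancing time (a new reading comes with each control period).
- snapshot(name): name is "scene" or "top"; returns a dict with "pixels" (420x560x3 uint8, red, green, blue), "vfov" (degrees; the focal length in pixels is half the picture's height over the tangent of half this angle, whatever the lens; pixels are square), "cx", "cy" (the principal point, pixels), "rvec" (rotation vector, rad) and "tvec" (3), from world to camera coordinates, as OpenCV has them. Camera axes: x right, y down, z forward; pixel columns grow to the right and rows downward; lengths in m; the calibration is good to about 2 mm. A picture is of the moment at which its call begins. There is no depth.
- arm.job_done(): hands the job in, once; it reports no verdict.
The state is a dict: "time": time; "q": joint angles; "joint_velocities": joint speeds; "effort": joint torques, N m; "eef_pos": TCP position; "orientation": TCP orientation; "force": force on the tool from outside, world axes, zero at the start; "wrist_torque": the same for the moment, N m; "finger_gap": finger opening in m.
Only numpy, scipy, OpenCV 4.12 (cv2) and the standard library are available. Lean on these libraries where they do the work, as an engineer would, in place of code of your own. Each camera call takes 0.05 s, during which the arm holds its last target. There are 200 camera calls.

## Working session

There is one attempt and no reset: what is moved stays moved. The work goes in short steps, Python scripts to look and compute and a tool call to move; the robot and the scene stay as the last step left them, time stands still between calls to the robot, and variables do not carry over. Pictures are saved under pics/ and viewed, about 8 in all and at most 12, crops included, and the job is handed in when it is done.

Besides the shell and the picture viewer there is one more tool, called after "Emit:" by a JSON object that holds its "api" and its "payload". drive_tool: Moves the arm, as the interface text tells. Its arguments: {"type":"object","properties":{"increments":{"type":"string"},"force":{"type":"number"}},"required":["increments"]}

```bash
mkdir -p pics; cat > h.py <<'E'
import numpy as np, cv2
from plant import readout, snapshot, arm
def snap(n,f):
    s=snapshot(n); cv2.imwrite(f'pics/{f}.png',s['pixels'][:,:,::-1]); 
    np.savez(f'pics/{f}.npz',**s); return s
def K(s):
    f=210/np.tan(np.radians(float(s['vfov']))/2); return np.array([[f,0,float(s['cx'])],[0,f,float(s['cy'])],[0,0,1]])
def proj(s,P):
    return cv2.projectPoints(np.array(P,float).reshape(-1,1,3),s['rvec'],s['tvec'],K(s),None)[0].reshape(-1,2)
def atz(s,u,v,z):
    R=cv2.Rodrigues(s['rvec'])[0]; C=-R.T@np.ravel(s['tvec']); d=R.T@np.linalg.inv(K(s))@[u,v,1]
    return C+d*(z-C[2])/d[2]
def tri(s1,p1,s2,p2):
    A=[K(s)@np.c_[cv2.Rodrigues(s['rvec'])[0],np.ravel(s['tvec'])] for s in(s1,s2)]
    X=cv2.triangulatePoints(A[0],A[1],np.array(p1,float).reshape(2,1),np.array(p2,float).reshape(2,1)); return (X[:3]/X[3]).ravel()
E
python3 - <<'E'
from h import *
a=snap('scene','s0');b=snap('top','t0')
cv2.imwrite('pics/both.png',cv2.resize(np.hstack([a['pixels'],b['pixels']])[:,:,::-1],(800,300),interpolation=cv2.INTER_AREA))
for s in(a,b):
    R=cv2.Rodrigues(s['rvec'])[0];print(-R.T@np.ravel(s['tvec']),R[2],s['vfov'],s['cx'],s['cy'])
print(readout.read_state(),arm.finger_overhang)
E
```

```text
[ 0.14437124 -0.48816126  0.9504964 ] [ 0.39286241  0.46500363 -0.79336672] 52.793438489516745 282.9331266581198 210.02194036195567
[0.37335008 0.04468685 1.12175029] [ 0.18007141 -0.08943073 -0.97957972] 52.06227573077277 273.7553346048077 207.90883656353208
{'time': 0.1, 'q': array([ 6.91497065e-01,  4.94130898e-01,  1.34606838e+00, -2.41112096e-05,
        1.30248717e+00, -9.54789860e-02]), 'joint_velocities': array([ 0.00147525, -0.00025818, -0.00242053,  0.00177337, -0.00131428,
       -0.00130707]), 'effort': array([ 3.75167301e-04, -8.83597898e+01, -3.84560680e+01, -2.44916591e-04,
        5.22915550e-03,  5.17969897e-05]), 'eef_pos': array([0.44100799, 0.44245491, 0.25275401]), 'orientation': array([ 9.23575963e-01,  3.83415103e-01, -5.19378520e-04,  1.71688708e-04]), 'force': array([-0.07918703, -0.36064703, -0.1992585 ]), 'wrist_torque': array([0.00364313, 0.07794091, 0.01136918]), 'finger_gap': 0.08538754431193821} 0.022
```

View pics/s0.png

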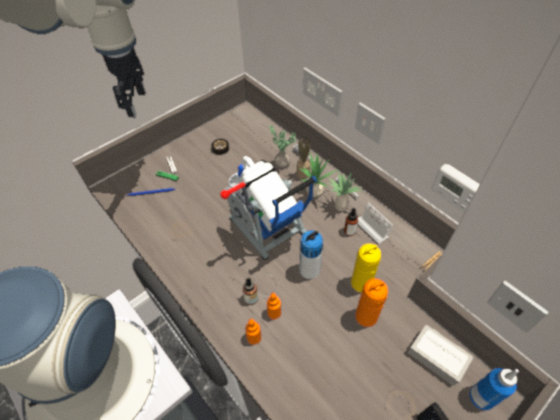

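View pics/t0.png

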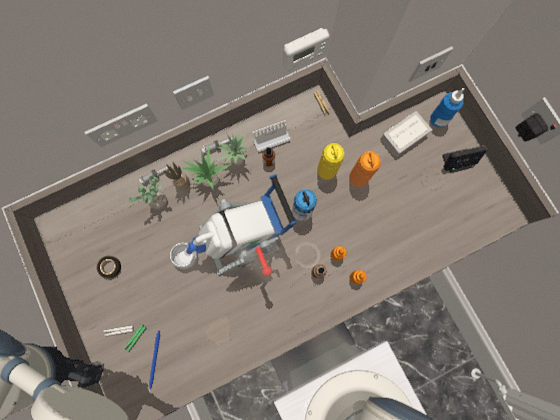

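The scene picture shows the blue/white can at (311,255), brown bottles at (250,292) and (351,222), and the orange and yellow look-alikes at (367,268), (371,303), (274,306) and (253,331). In the top view the can is at (305,203), the bottles at (319,271) and (269,157), and the cup at (184,256). The can looks like the one below the bar, so I'll enlarge to confirm.

```bash
python3 - <<'E'
import cv2
a=cv2.imread('pics/s0.png')[145:310,212:372];b=cv2.imread('pics/t0.png')[140:290,165:345]
cv2.imwrite('pics/sc.png',cv2.resize(a[:150],None,fx=5,fy=4,interpolation=cv2.INTER_CUBIC) if 0 else cv2.resize(a[:150],None,fx=4,fy=4,interpolation=cv2.INTER_CUBIC))
cv2.imwrite('pics/tc.png',cv2.resize(b,None,fx=4,fy=4,interpolation=cv2.INTER_CUBIC))
E
```

```text
(no output)
```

View pics/sc.png

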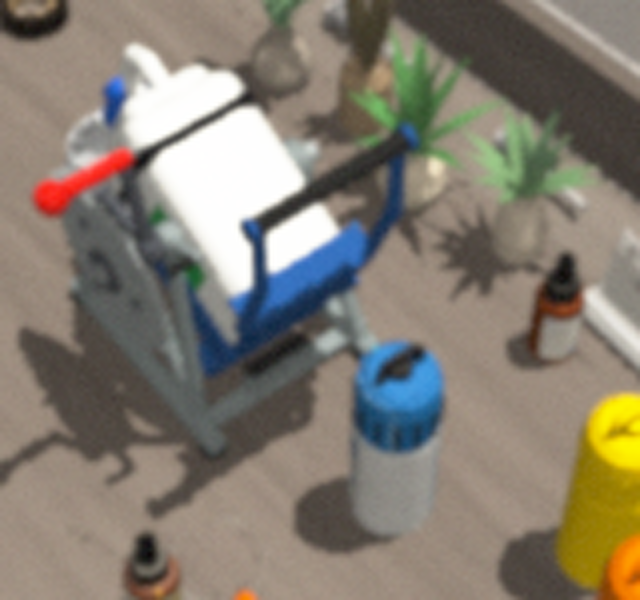

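View pics/tc.png

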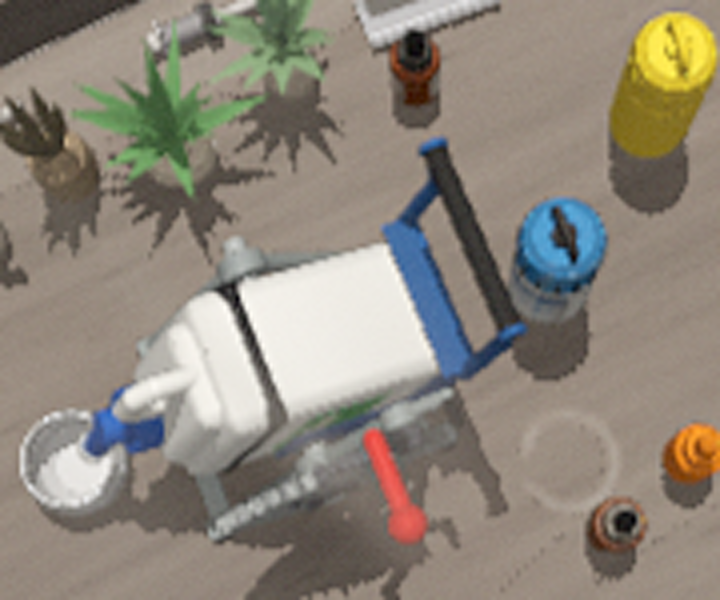

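```bash
python3 - <<'E'
from h import *
from scipy.optimize import least_squares
a=dict(np.load('pics/s0.npz'));b=dict(np.load('pics/t0.npz'))
D=dict(ball=((51,197),(407,524)),barfar=((406,137),(435,150)),barnear=((254,229),(516,330)),can=((400,378),(563,235)),botF=((567,266),(414,42)),botN=((147,545),(627,520)),cup=((92,140),(73,462)))
px={k:(np.array(p)/4+[212,145],np.array(q)/4+[165,140]) for k,(p,q) in D.items()}
for k,(p,q) in px.items():
    X=tri(a,p,b,q); print(k,X.round(4),(proj(a,X)[0]-p).round(1),(proj(b,X)[0]-q).round(1))
def W(P,v):
    c,s=np.cos(v[2]),np.sin(v[2]); P=np.array(P); return np.c_[v[0]+c*P[:,0]-s*P[:,1],v[1]+s*P[:,0]+c*P[:,1],P[:,2]]
def pts(v):
    c,s=np.cos(v[3]),np.sin(v[3]);y=-.172*c-.05*s;z=.125+.172*s-.05*c
    return W([(-.122,-.022,.252),(v[4],y,z),(-v[4],y,z)],v)
def res(v):
    P=pts(v);return np.concatenate([(proj(s,P)-np.array([px[k][i] for k in('ball','barfar','barnear')])).ravel() for i,s in((0,a),(1,b))])
best=min((least_squares(res,[.5,.0,y0,1.,.055]) for y0 in(-1.5,-.5,.5,1.5,3)),key=lambda r:r.cost)
v=best.x;print('x y yaw tilt halfbar',v.round(4),best.cost,best.fun.round(1))
print(pts(v).round(3))
for k in ['can','botF','botN','cup']:
    X=tri(a,px[k][0],b,px[k][1]);d=X[:2]-v[:2];c,s=np.cos(v[2]),np.sin(v[2]);print(k,(c*d[0]+s*d[1]).round(3),(-s*d[0]+c*d[1]).round(3))
print('home bar',W([(-.055,-.172,.075),(0,-.172,.075),(.055,-.172,.075)],v).round(3))
print('pawl in/over/pivot',W([(-.1,-.022,.252),(-.1,-.095,.240),(-.1,-.05,.193)],v).round(3))
print('free',W([(0,-.27,0),(.1,-.27,0),(-.1,-.27,0)],v).round(3))
for n,u in(('t',(205,250)),):pass
E
```

```text
ball [0.4246 0.0359 0.2538] [-0.2  0.1] [-0.  -0.2]
barfar [ 0.5907 -0.0638  0.259 ] [-0.6  0.2] [ 0.  -0.6]
barnear [ 0.4871 -0.0575  0.2603] [-0.5  0.2] [-0.  -0.5]
can [ 0.5393 -0.1215  0.1397] [ 0.1 -0.1] [-0.   0.1]
botF [ 0.7035 -0.1056  0.0845] [-0.4  0.2] [ 0.  -0.5]
botN [ 0.3775 -0.0839  0.0887] [-0.3  0.1] [-0.  -0.3]
cup [0.5588 0.2021 0.0609] [ 1.3 -0.4] [0.1 1.5]
x y yaw tilt halfbar [ 0.5464  0.0512 -0.0692  1.1685  0.0515] 3.5236358878910217 [-1.1  0.5 -0.2 -0.6 -0.3 -0.7 -0.5  0.9  0.9 -1.3  0.4 -1. ]
[[ 0.423  0.038  0.252]
 [ 0.59  -0.065  0.264]
 [ 0.487 -0.058  0.264]]
can 0.005 -0.173
botF 0.168 -0.146
botN -0.159 -0.146
cup 0.002 0.151
home bar [[ 0.48  -0.117  0.075]
 [ 0.535 -0.12   0.075]
 [ 0.589 -0.124  0.075]]
pawl in/over/pivot [[ 0.445  0.036  0.252]
 [ 0.44  -0.037  0.24 ]
 [ 0.443  0.008  0.193]]
free [[ 0.528 -0.218  0.   ]
 [ 0.627 -0.225  0.   ]
 [ 0.428 -0.211  0.   ]]
```

The crop confirms the target. The measured can sits at stand (0.005, -0.173), right below the bar, and the brown bottles are at stand x ±0.16. The bar circle, pawl ball and heights all agree with the given sizes, so I'm moving.

Emit:
{"api": "drive_tool", "payload": {"increments": "1 0 0 0.05 0 0 -0.143; 1 0 0 0.05 0 0 -0.143; 1 0.01 -0.02 0.045 0 0 -0.143; 1 0.01 -0.05 0 0 0 -0.143; 1 0.01 -0.05 0 0 0 -0.143; 1 0.01 -0.05 0 0 0 -0.141; 1 0.01 -0.05 0 0 0 0; 1 0.01 -0.05 0 0 0 0"}}

```text
time: 0.9
eef_pos: [0.5, 0.1757, 0.3979]
orientation: [0.999, -0.035, -0.0, 0.0]
force: [1.1, 0.9, 0.1]
finger_gap: 0.0852
```

Emit:
{"api": "drive_tool", "payload": {"increments": "1 0.01 -0.05 0 0 0 0; 1 0.01 -0.05 0 0 0 0; 1 0.01 -0.05 0 0 0 0; 1 0.01 -0.05 0 0 0 0; 1 0 -0.05 0 0 0 0; 1 0 -0.045 0 0 0 0; 1 0 0 0 0 0 0; 1 0 0 0 0 0 0"}}

```text
time: 1.7
eef_pos: [0.5392, -0.1144, 0.3976]
orientation: [0.999, -0.036, -0.0, -0.0]
force: [-0.3, 1.0, 0.1]
finger_gap: 0.0857
```

Emit:
{"api": "drive_tool", "payload": {"increments": "1 0 -0.009 -0.05 0 0 0; 1 0 0 -0.05 0 0 0; 1 0 0 -0.04 0 0 0; 1 0 0 -0.02 0 0 0; 1 0 0 0 0 0 0"}}

```text
time: 2.2
eef_pos: [0.538, -0.1205, 0.2363]
orientation: [0.999, -0.034, -0.003, -0.001]
force: [-0.2, 0.9, 0.3]
finger_gap: 0.0855
```

```bash
python3 - <<'E'
from h import *
a=snap('scene','s1');b=snap('top','t1')
f=lambda s,x,y:cv2.resize(s['pixels'][y:y+150,x:x+100,::-1],None,fx=4,fy=4,interpolation=cv2.INTER_CUBIC)
cv2.imwrite('pics/c1.png',np.hstack([f(a,265,150),f(b,250,130)]))
E
```

```text
(no output)
```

View pics/c1.png

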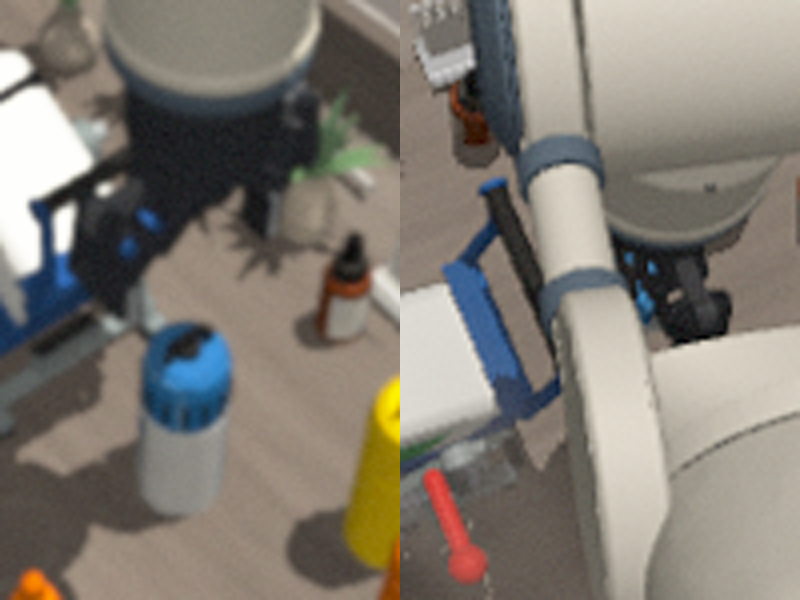

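The wrist cylinder would come close to the bar, so I tilt the tool 0.2 rad about the jaw axis. That leans the wrist away from the bar.

Emit:
{"api": "drive_tool", "payload": {"increments": "1 0.001 0 0 0.1 -0.007 0; 1 0 0 0 0.1 -0.007 0; 1 0 0 -0.035 0 0 0; 1 0 0 -0.035 0 0 0; 1 0 0 -0.025 0 0 0; 1 0 0 -0.012 0 0 0; 1 0 0 0 0 0 0; -1 0 0 0 0 0 0", "force": 40}}

```text
time: 3.1
eef_pos: [0.5414, -0.1225, 0.1334]
orientation: [0.994, -0.034, 0.005, -0.1]
force: [0.2, 0.5, 0.1]
finger_gap: 0.0734
```

Emit:
{"api": "drive_tool", "payload": {"increments": "-1 0 0 0 0 0 0; -1 0 0 0 0 0 0; -1 0 0 0 0 0 0; -1 0 0 0 0 0 0; -1 0 0 0 0 0 0; -1 0 0 0 0 0 0"}}

```text
time: 3.7
eef_pos: [0.541, -0.1226, 0.1335]
orientation: [0.994, -0.034, 0.005, -0.1]
force: [-3.7, -0.3, 13.6]
finger_gap: 0.0503
```

Emit:
{"api": "drive_tool", "payload": {"increments": "-1 0 0 0.01 0 0 0; -1 0 0 0.01 0 0 0; -1 0 -0.01 0 0 0 0; -1 -0.001 -0.02 0 0 0 0; -1 -0.002 -0.025 0 0 0 0; -1 -0.002 -0.025 0 0 0 0; -1 -0.002 -0.02 0 0 0 0; -1 0 -0.005 0 0 0 0"}}

```text
time: 4.5
eef_pos: [0.5333, -0.2301, 0.1519]
orientation: [0.994, -0.035, 0.004, -0.1]
force: [0.4, -0.2, -3.0]
finger_gap: 0.0503
```

```bash
python3 - <<'E'
from h import *
a=snap('scene','s2');print(readout.read_state()['force'])
cv2.imwrite('pics/c2.png',cv2.resize(a['pixels'][140:340,220:420,::-1],None,fx=3,fy=3,interpolation=cv2.INTER_CUBIC))
E
```

```text
[ 0.98793998 -0.95663251 -2.83960134]
```

View pics/c2.png

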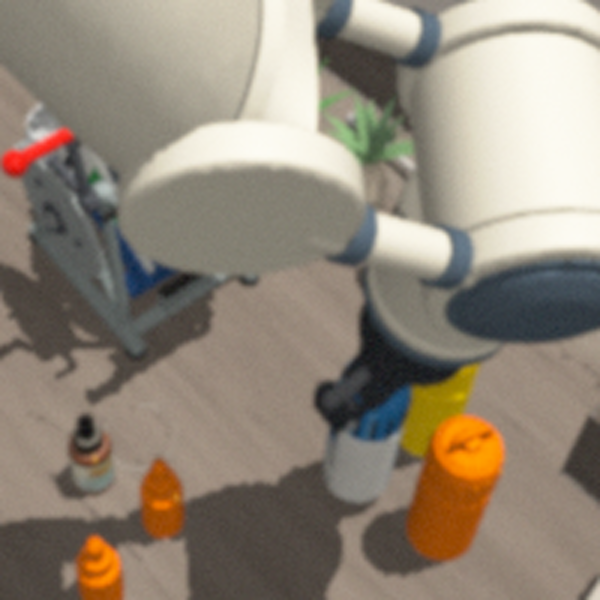

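The can is held upright at (360,450) in the crop, clear of the stand and of the orange can at (455,490). Lowering it and letting go.

Emit:
{"api": "drive_tool", "payload": {"increments": "-1 0 0 -0.01 0 0 0; -1 0 0 -0.006 0 0 0; -1 0 0 -0.003 0 0 0; -1 0 0 0 0 0 0"}}

```text
time: 4.95
eef_pos: [0.5334, -0.2266, 0.1336]
orientation: [0.994, -0.034, 0.003, -0.1]
force: [-5.2, 1.3, 18.4]
finger_gap: 0.0503
```

Emit:
{"api": "drive_tool", "payload": {"increments": "-1 0 0 0.0005 0 0 0; 0.4 0 0 0 0 0 0; 1 0 0 0 0 0 0; 1 0 0 0 0 0 0; 1 0 0 0 0 0 0; 1 0 0 0 0 0 0; 1 0 0 0.02 0 0 0; 1 0 0 0.03 0 0 0"}}

```text
time: 5.75
eef_pos: [0.5327, -0.2269, 0.1826]
orientation: [0.994, -0.035, 0.002, -0.101]
force: [-0.4, -0.3, 0.4]
finger_gap: 0.0852
```

Emit:
{"api": "drive_tool", "payload": {"increments": "1 0 0 0.05 -0.1 0.007 0; 1 0 0 0.05 -0.1 0.007 0; 1 0 0 0.05 0 0 0; 1 0 0 0.05 0 0 0; -1 0 0 0.04 0 0 0; -1 -0.02 0 0.04 0 0 0; -1 -0.05 0 0.04 0 0 0; -1 -0.05 0 0 0 0 0"}}

```text
time: 6.55
eef_pos: [0.4248, -0.2278, 0.4981]
orientation: [0.999, -0.034, 0.003, 0.002]
force: [-0.5, -1.1, -0.3]
finger_gap: 0.0285
```

Emit:
{"api": "drive_tool", "payload": {"increments": "-1 0.005 0.05 0 0 0 0; -1 0.005 0.05 0 0 0 0; -1 0.005 0.05 0 0 0 0; -1 0.005 0.05 0 0 0 0; -1 0 0.05 0 0 0 0; -1 0 0.05 0 0 0 0; -1 0 0.013 0 0 0 0; -1 0 0 -0.04 0 0 0"}}

```text
time: 7.35
eef_pos: [0.4458, 0.0868, 0.4577]
orientation: [0.999, -0.033, 0.004, -0.001]
force: [1.6, -0.6, -0.8]
finger_gap: 0.0
```

Emit:
{"api": "drive_tool", "payload": {"increments": "-1 0 0 -0.05 0 0 0; -1 0 0 -0.05 0 0 0; -1 0 0 -0.04 0 0 0; -1 0 0 0 0 0 0"}}

```text
time: 7.75
eef_pos: [0.4418, 0.0842, 0.3107]
orientation: [0.999, -0.035, -0.004, 0.0]
force: [-0.9, 0.4, 0.6]
finger_gap: 0.0001
```

```bash
python3 - <<'E'
from h import *
a=snap('scene','s3');b=snap('top','t3');print(readout.read_state()['eef_pos'])
f=lambda s,x,y:cv2.resize(s['pixels'][y:y+150,x:x+100,::-1],None,fx=4,fy=4,interpolation=cv2.INTER_CUBIC)
cv2.imwrite('pics/c3.png',np.hstack([f(a,200,120),cv2.resize(a['pixels'][150:375,270:420,::-1],(400,600),interpolation=cv2.INTER_CUBIC)]))
E
```

```text
[0.4446868  0.08445318 0.31562182]
```

View pics/c3.png

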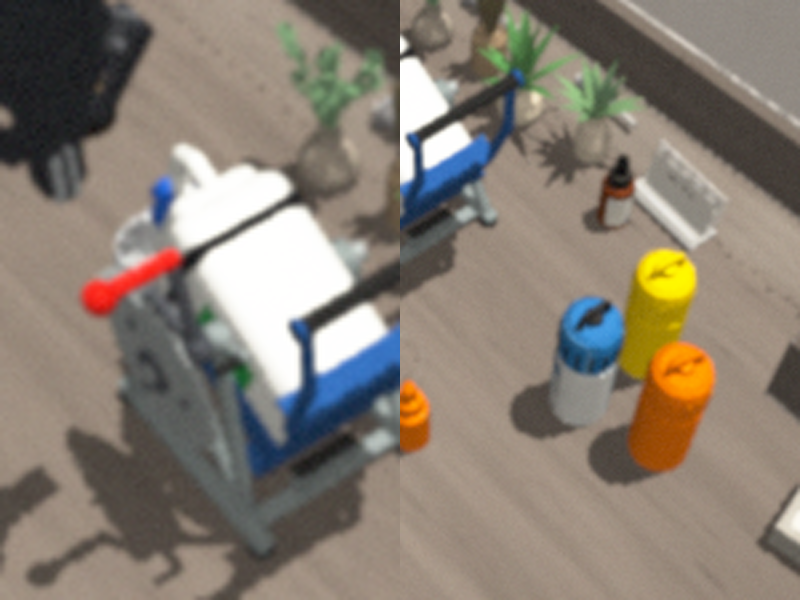

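The can stands upright clear of its neighbours, with its foot at crop (580,410). The fingertips at (65,185) are on the +y side of the pawl ball at (100,297). Next I lower and sweep the pawl over.

Emit:
{"api": "drive_tool", "payload": {"increments": "-1 0 0 -0.035 0 0 0; -1 0 0 -0.03 0 0 0; -1 0 -0.02 0 0 0 0; -1 0 -0.015 0 0 0 0; -1 0 -0.015 0 0 0 0; -1 0 -0.015 0 0 0 0; -1 0 -0.015 0 0 0 0; -1 0 -0.015 0 0 0 0"}}

```text
time: 8.65
eef_pos: [0.4462, -0.0114, 0.2523]
orientation: [0.999, -0.035, 0.002, 0.0]
force: [-0.1, 0.1, -1.1]
finger_gap: -0.0002
```

Emit:
{"api": "drive_tool", "payload": {"increments": "-1 0 -0.004 0 0 0 0; -1 0 0 0 0 0 0; -1 0 0 0 0 0 0; -1 0 0 0 0 0 0"}}

```text
time: 9.05
eef_pos: [0.4462, -0.0133, 0.2522]
orientation: [0.999, -0.035, 0.002, -0.001]
force: [1.3, 16.5, 4.7]
finger_gap: 0.0002
```

```bash
python3 - <<'E'
from h import *
a=snap('scene','s4');print(readout.read_state()['eef_pos'],readout.read_state()['force'])
cv2.imwrite('pics/c4.png',cv2.resize(a['pixels'][120:270,200:350,::-1],None,fx=4,fy=4,interpolation=cv2.INTER_CUBIC))
E
```

```text
[ 0.4461772 -0.0132781  0.2521722] [ 1.27568217 15.46232561  4.97608881]
```

View pics/c4.png

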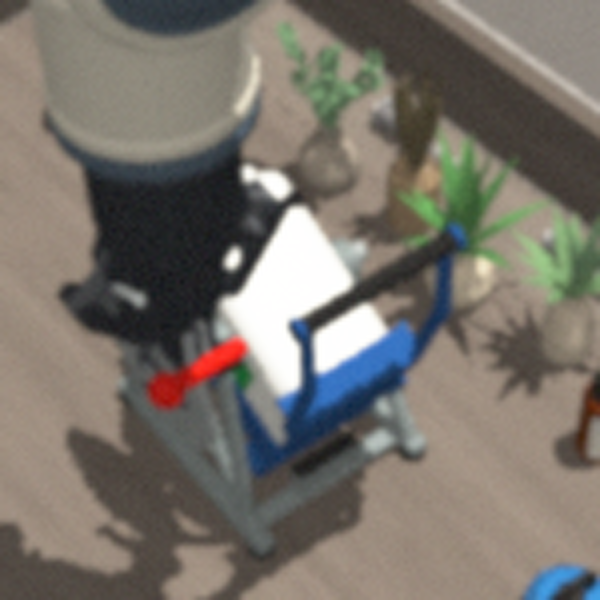

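The pawl is thrown over against its stop, with its ball now at crop (168,390) and 16 N at the stop. I'm retreating to go above the bar.

Emit:
{"api": "drive_tool", "payload": {"increments": "-1 0 0.015 0 0 0 0; -1 0 0.01 0.03 0 0 0; -1 0 0 0.05 0 0 0; -1 0 0 0.05 0 0 0; -1 0.045 -0.03 0.02 0 0 0; -1 0.048 -0.04 0 0 0 0; -1 0 0 -0.04 0 0 0; -1 0 0 0 0 0 0"}}

```text
time: 9.9
eef_pos: [0.5212, -0.0478, 0.3554]
orientation: [0.999, -0.035, -0.002, -0.0]
force: [-2.0, 0.3, -0.0]
finger_gap: -0.0001
```

```bash
python3 - <<'E'
from h import *
a=snap('scene','s5');print(readout.read_state()['eef_pos'],readout.read_state()['force'])
cv2.imwrite('pics/c5.png',cv2.resize(a['pixels'][120:270,200:350,::-1],None,fx=4,fy=4,interpolation=cv2.INTER_CUBIC))
E
```

```text
[ 0.5210955  -0.04734441  0.35739952] [0.11067904 0.44122973 0.33312938]
```

View pics/c5.png

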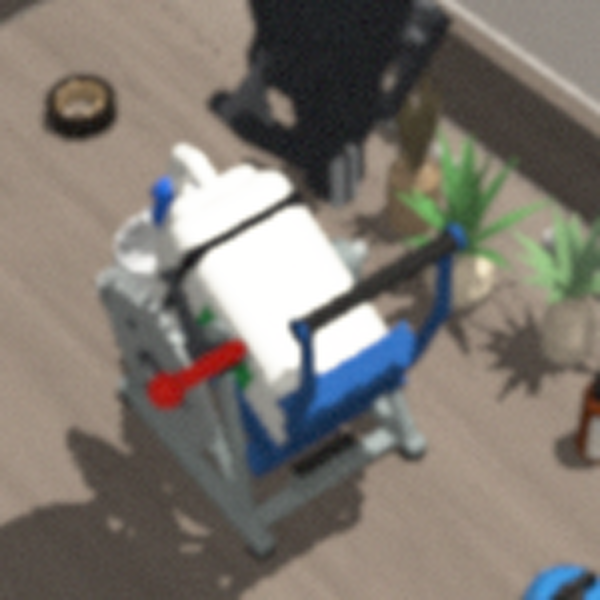

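The pawl stays over, with its ball at (168,390). The tool is above the canister edge, about 18 mm short in x and 15 mm in y. I'll correct that and lower onto the bar.

Emit:
{"api": "drive_tool", "payload": {"increments": "-1 0.018 -0.014 0 0 0 0; -1 0 0 -0.03 0 0 0; -1 0 0 -0.028 0 0 0; -1 0 0 -0.007 0 0 0; -1 0 0 0 0 0 0"}}

```text
time: 10.45
eef_pos: [0.5397, -0.061, 0.2934]
orientation: [0.999, -0.034, 0.0, 0.0]
force: [-0.0, 0.1, 0.6]
finger_gap: -0.0001
```

Emit:
{"api": "drive_tool", "payload": {"increments": "-1 -0.001 -0.011 -0.011 0 0 0; -1 -0.001 -0.011 -0.011 0 0 0; -1 -0.001 -0.01 -0.014 0 0 0; -1 0 -0.01 -0.015 0 0 0"}}

```text
time: 10.85
eef_pos: [0.5378, -0.1059, 0.2427]
orientation: [0.999, -0.034, 0.002, 0.002]
force: [-4.2, -9.8, 7.9]
finger_gap: 0.0002
```

```bash
python3 - <<'E'
from h import *
a=snap('scene','s6');print(readout.read_state()['eef_pos'],readout.read_state()['force'])
print(proj(a,[[.487,-.058,.262]]))
cv2.imwrite('pics/c6.png',cv2.resize(a['pixels'][150:300,220:370,::-1],None,fx=4,fy=4,interpolation=cv2.INTER_CUBIC))
E
```

```text
[ 0.53715704 -0.10701865  0.24036254] [  2.17050813 -11.17081652   4.99298301]
[[275.08757577 202.06105657]]
```

View pics/c6.png

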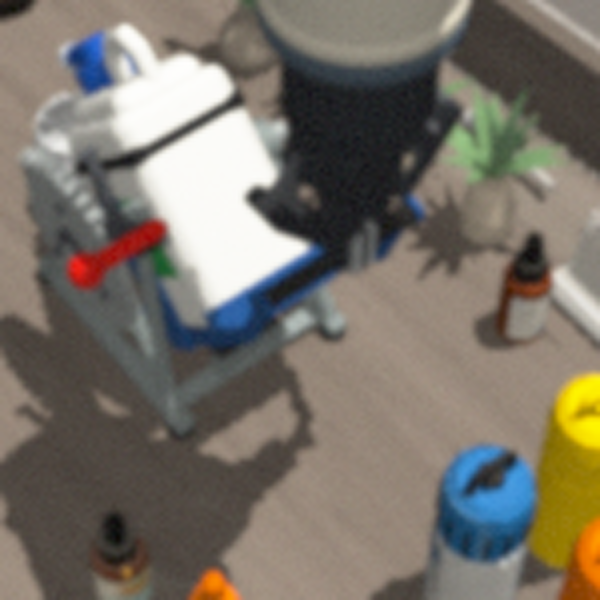

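The cradle has come part of the way, but the fingertip at (360,255) has drifted to the outer edge of the bar, whose near end is at about (265,292). I'll work out the tilt and bar position from that.

```bash
python3 - <<'E'
from h import *
a=dict(np.load('pics/s6.npz'))
for t in np.arange(.6,1.15,.05):
    c,s=np.cos(t),np.sin(t);Y=-.172*c-.05*s;z=.125+.172*s-.05*c
    P=[[.5464+.9976*X+.0691*Y,.0512-.0691*X+.9976*Y,z] for X in(-.045,0,.045)]
    print(round(t,2),np.round(P[1],4),((proj(a,P)-[220,150])*4).round(0).tolist())
E
```

```text
0.6 [ 0.5346 -0.1186  0.1809] [[298.0, 360.0], [362.0, 318.0], [423.0, 278.0]]
0.65 [ 0.5348 -0.1156  0.1893] [[294.0, 348.0], [359.0, 306.0], [421.0, 265.0]]
0.7 [ 0.5351 -0.1122  0.1976] [[291.0, 335.0], [355.0, 293.0], [418.0, 252.0]]
0.75 [ 0.5353 -0.1083  0.2057] [[286.0, 322.0], [351.0, 280.0], [414.0, 239.0]]
0.8 [ 0.5356 -0.1041  0.2135] [[281.0, 308.0], [347.0, 266.0], [410.0, 226.0]]
0.85 [ 0.536  -0.0995  0.2212] [[276.0, 294.0], [342.0, 252.0], [405.0, 212.0]]
0.9 [ 0.5363 -0.0945  0.2287] [[270.0, 280.0], [336.0, 238.0], [400.0, 198.0]]
0.95 [ 0.5367 -0.0892  0.2358] [[264.0, 265.0], [330.0, 224.0], [394.0, 184.0]]
1.0 [ 0.5371 -0.0835  0.2427] [[257.0, 251.0], [324.0, 209.0], [388.0, 169.0]]
1.05 [ 0.5375 -0.0774  0.2493] [[250.0, 236.0], [317.0, 195.0], [381.0, 155.0]]
1.1 [ 0.5379 -0.0711  0.2556] [[242.0, 221.0], [309.0, 180.0], [374.0, 140.0]]
```

Emit:
{"api": "drive_tool", "payload": {"increments": "-1 0 -0.008 0 0 0 0; -1 0 0 0.02 0 0 0; -1 0 0 0.018 0 0 0; -1 0 0.016 0 0 0 0; -1 0 0 0 0 0 0; -1 0 0 -0.018 0 0 0; -1 0 0 -0.008 0 0 0; -1 0 0 0 0 0 0"}}

```text
time: 11.7
eef_pos: [0.536, -0.0952, 0.2516]
orientation: [0.999, -0.034, -0.001, -0.0]
force: [-0.2, 0.5, -0.2]
finger_gap: -0.0003
```

Emit:
{"api": "drive_tool", "payload": {"increments": "-1 0 0 -0.006 0 0 0; -1 0 -0.002 -0.005 0 0 0; -1 0 0 0 0 0 0"}}

```text
time: 12.0
eef_pos: [0.5366, -0.0976, 0.2414]
orientation: [0.999, -0.035, -0.0, -0.0]
force: [-0.3, 0.4, 0.1]
finger_gap: -0.0
```

Emit:
{"api": "drive_tool", "payload": {"increments": "-1 0 0 -0.005 0 0 0; -1 0 0 0 0 0 0"}}

```text
time: 12.2
eef_pos: [0.5367, -0.0975, 0.2366]
orientation: [0.999, -0.035, -0.0, 0.0]
force: [0.2, -0.5, 0.5]
finger_gap: -0.0001
```

```bash
python3 - <<'E'
from h import *
a=snap('scene','s7');print(readout.read_state()['eef_pos'],readout.read_state()['force'])
cv2.imwrite('pics/c7.png',cv2.resize(a['pixels'][180:260,270:350,::-1],None,fx=7,fy=7,interpolation=cv2.INTER_CUBIC))
p=readout.read_state()['eef_pos']
print(((proj(a,[p,p-[0,0,.022]])-[270,180])*7).round())
for t in np.arange(.6,1.,.05):
    c,s=np.cos(t),np.sin(t);Y=-.172*c-.05*s;z=.125+.172*s-.05*c
    P=[[.5464+.9976*X+.0691*Y,.0512-.0691*X+.9976*Y,z] for X in(-.045,0,.045)]
    print(round(t,2),np.round(P[1],4),((proj(a,P)-[270,180])*7).round(0).tolist())
E
```

```text
[ 0.53665808 -0.09735098  0.2367808 ] [ 0.21304465 -0.09903209 -0.84259725]
[[246. 195.]
 [244. 239.]]
0.6 [ 0.5346 -0.1186  0.1809] [[171.0, 420.0], [283.0, 347.0], [391.0, 276.0]]
0.65 [ 0.5348 -0.1156  0.1893] [[165.0, 399.0], [278.0, 325.0], [386.0, 254.0]]
0.7 [ 0.5351 -0.1122  0.1976] [[159.0, 376.0], [272.0, 303.0], [381.0, 232.0]]
0.75 [ 0.5353 -0.1083  0.2057] [[151.0, 353.0], [265.0, 280.0], [374.0, 209.0]]
0.8 [ 0.5356 -0.1041  0.2135] [[142.0, 329.0], [257.0, 256.0], [367.0, 185.0]]
0.85 [ 0.536  -0.0995  0.2212] [[133.0, 305.0], [248.0, 232.0], [359.0, 161.0]]
0.9 [ 0.5363 -0.0945  0.2287] [[122.0, 280.0], [238.0, 207.0], [350.0, 136.0]]
0.95 [ 0.5367 -0.0892  0.2358] [[111.0, 255.0], [228.0, 182.0], [340.0, 111.0]]
```

View pics/c7.png

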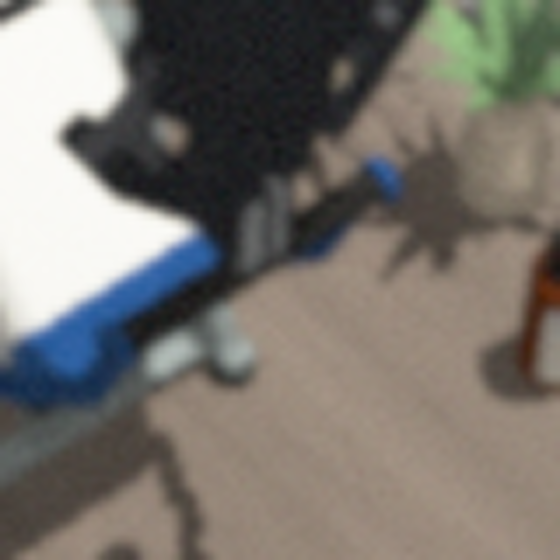

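The bar is now about at tilt 0.78–0.8, running from (140,325) to (365,190), and the tip is over it. Pressing on in small steps, biased slightly inward.

Emit:
{"api": "drive_tool", "payload": {"increments": "-1 0 -0.004 -0.01 0 0 0; -1 0 -0.006 -0.01 0 0 0; -1 0 -0.006 -0.01 0 0 0; -1 0 0 0 0 0 0"}}

```text
time: 12.65
eef_pos: [0.536, -0.114, 0.2051]
orientation: [0.999, -0.035, -0.001, -0.0]
force: [-0.3, -0.2, -0.2]
finger_gap: 0.0001
```

```bash
cat > tilt.py <<'E'
# estimate tilt: bar far end cap (blue) profile in scene image: darkest-line match of bar along both visible parts
from h import *
import sys
a=snap('scene',sys.argv[1]);st=readout.read_state();print(st['eef_pos'].round(4),st['force'].round(1))
g=a['pixels'].astype(float).max(2)
out=[]
for t in np.arange(-.1,1.2,.025):
    c,s=np.cos(t),np.sin(t);Y=-.172*c-.05*s;z=.125+.172*s-.05*c-.003
    P=[[.5464+.9976*X+.0691*Y,.0512-.0691*X+.9976*Y,z] for X in np.r_[np.linspace(-.045,-.025,6),np.linspace(.025,.045,6)]]
    v=cv2.remap(g.astype(np.float32),proj(a,P).astype(np.float32).reshape(-1,1,2),None,cv2.INTER_LINEAR).ravel()
    out.append((round(float(t),3),round(float(v[:6].mean())),round(float(v[6:].mean()))))
print(sorted(out,key=lambda o:o[1]+o[2])[:6]); print(sorted(out,key=lambda o:o[2])[:3])
E
python3 tilt.py s8
```

```text
[ 0.5362 -0.1138  0.2059] [ 0.  -0.1  0.6]
[(0.625, 32, 42), (0.65, 34, 52), (0.975, 75, 34), (0.875, 78, 33), (0.6, 57, 56), (0.95, 82, 34)]
[(0.875, 78, 33), (0.85, 83, 34), (0.9, 83, 34)]
```

Image matching gives a tilt of about 0.63, so the bar is following the finger. Pressing further.

Emit:
{"api": "drive_tool", "payload": {"increments": "-1 0 -0.004 -0.012 0 0 0; -1 0 -0.003 -0.012 0 0 0; -1 0 -0.002 -0.011 0 0 0; -1 0 0 -0.012 0 0 0; -1 0 -0.001 -0.012 0 0 0; -1 0 0 -0.012 0 0 0; -1 0 0 0 0 0 0"}}

```text
time: 13.4
eef_pos: [0.5358, -0.123, 0.134]
orientation: [0.999, -0.034, -0.001, -0.0]
force: [-0.2, 1.3, 0.3]
finger_gap: 0.0001
```

```bash
python3 tilt.py s9
```

```text
[ 0.5361 -0.1232  0.1349] [0.4 0.2 0.4]
[(0.55, 41, 33), (0.575, 47, 34), (0.275, 31, 55), (0.25, 39, 52), (0.6, 57, 34), (0.65, 58, 33)]
[(0.55, 41, 33), (0.65, 58, 33), (0.575, 47, 34)]
```

Emit:
{"api": "drive_tool", "payload": {"increments": "-1 0 0.001 -0.012 0 0 0; -1 0 0.002 -0.01 0 0 0; -1 0 0.001 -0.008 0 0 0; -1 0 0 -0.005 0 0 0; -1 0 0 0 0 0 0"}}

```text
time: 13.95
eef_pos: [0.537, -0.119, 0.1023]
orientation: [0.999, -0.034, 0.001, -0.0]
force: [-9.1, 7.7, 43.3]
finger_gap: -0.0003
```

Firm stop at tip height 0.080 m, which matches the home bar top of 0.0815. Easing off, then checking with a picture.

Emit:
{"api": "drive_tool", "payload": {"increments": "-1 0 0 0.002 0 0 0; -1 0 0 0 0 0 0; -1 0 0 0 0 0 0; -1 0 0 0.01 0 0 0; -1 0 -0.005 0.04 0 0 0; -1 0 -0.01 0.05 0 0 0; -1 0 -0.01 0.05 0 0 0; -1 0 0 0.05 0 0 0"}}

```text
time: 14.75
eef_pos: [0.5362, -0.1448, 0.3031]
orientation: [0.999, -0.035, -0.0, 0.0]
force: [0.5, -1.0, -0.2]
finger_gap: -0.0002
```

Emit:
{"api": "drive_tool", "payload": {"increments": "-1 -0.03 0 0.05 0 0 0; -1 -0.04 0 0.05 0 0 0; -1 -0.04 -0.02 0.05 0 0 0; -1 0 0 0 0 0 0"}}

```text
time: 15.15
eef_pos: [0.4485, -0.1601, 0.4254]
orientation: [0.999, -0.035, 0.003, 0.002]
force: [0.5, 0.5, -0.4]
finger_gap: -0.0002
```

```bash
python3 tilt.py s10; python3 - <<'E'
import cv2,numpy as np
from h import *
a=cv2.imread('pics/s10.png');b=snap('top','t10')['pixels'][:,:,::-1]
cv2.imwrite('pics/c10.png',np.hstack([cv2.resize(a[140:290,210:310],None,fx=4,fy=4,interpolation=cv2.INTER_CUBIC),cv2.resize(b[130:280,220:320],None,fx=4,fy=4,interpolation=cv2.INTER_CUBIC)]))
E
```

```text
[ 0.4493 -0.1596  0.4228] [-0.1 -0.4  0. ]
[(0.15, 57, 79), (0.125, 67, 74), (0.175, 56, 87), (0.2, 57, 97), (0.1, 82, 77), (0.225, 63, 110)]
[(0.125, 67, 74), (0.1, 82, 77), (0.15, 57, 79)]
```

View pics/c10.png

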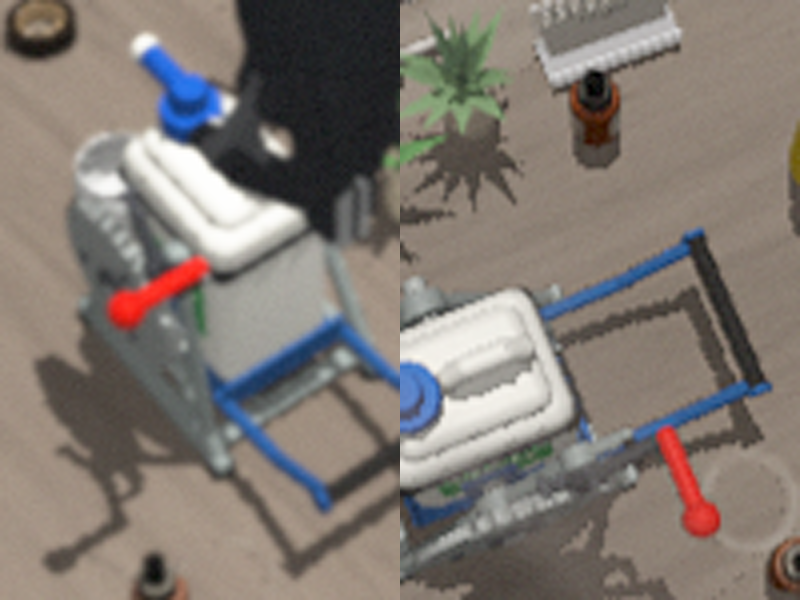

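The canister is upright, the bar is low (near end at scene crop (322,500), top crop (765,388)), and the pawl is still over. I'll check the tilt by triangulation.

```bash
python3 - <<'E'
from h import *
a=dict(np.load('pics/s10.npz'));b=dict(np.load('pics/t10.npz'))
near=((322/4+210,500/4+140),(365/4+220,388/4+130))
X=tri(a,near[0],b,near[1]);print('bar near',X.round(4),'z',X[2])
X2=tri(a,(125/4+210,308/4+140),b,(301/4+220,519/4+130));print('ball',X2.round(4))
for t in(0,.05,.1,.15):
    c,s=np.cos(t),np.sin(t);Y=-.172*c-.05*s;z=.125+.172*s-.05*c
    P=[[.5464+.9976*x+.0691*Y,.0512-.0691*x+.9976*Y,z] for x in(-.0515,.0515)]
    print(t,np.round(P[0],3),(proj(a,P[:1])-near[0]).round(1),(proj(b,P)-[near[1],(297/4+220,238/4+130)]).round(1).tolist())
E
```

```text
bar near [ 0.4812 -0.1113  0.0777] z 0.07772844654239183
ball [ 0.4194 -0.0264  0.2392]
0 [ 0.483 -0.117  0.075] [[2.  1.7]] [[1.5, -1.6], [1.9, -1.5]]
0.05 [ 0.483 -0.119  0.084] [[2.6 0.5]] [[2.7, -2.5], [2.9, -2.7]]
0.1 [ 0.483 -0.121  0.092] [[ 3.2 -0.9]] [[3.7, -3.4], [3.8, -3.8]]
0.15 [ 0.483 -0.122  0.101] [[ 3.5 -2.4]] [[4.6, -4.3], [4.5, -5.0]]
```

All views fit tilt 0, with a residual of about 5 mm in stand placement. Now I flip the pawl back from the -y side.

Emit:
{"api": "drive_tool", "payload": {"increments": "-1 -0.008 0.045 0 0 0 0; -1 0 0.04 0 0 0 0; -1 0 0 -0.05 0 0 0; -1 0 0 -0.05 0 0 0; -1 0 0 -0.05 0 0 0; -1 0 0 -0.024 0 0 0; -1 0 0 0 0 0 0"}}

```text
time: 15.95
eef_pos: [0.4399, -0.0728, 0.2423]
orientation: [0.999, -0.034, -0.004, -0.001]
force: [0.4, -0.4, -0.2]
finger_gap: -0.0001
```

Emit:
{"api": "drive_tool", "payload": {"increments": "-1 0 0.015 0.003 0 0 0; -1 0 0.015 0.002 0 0 0; -1 0 0.015 0 0 0 0; -1 0 0.015 0 0 0 0; -1 0 0.012 0 0 0 0; -1 0 0.01 0 0 0 0; -1 0 0.005 0 0 0 0; -1 0 0 0 0 0 0"}}

```text
time: 16.75
eef_pos: [0.442, 0.0135, 0.2513]
orientation: [0.999, -0.034, 0.0, 0.0]
force: [0.3, 0.3, -0.7]
finger_gap: 0.0
```

```bash
cat > ball.py <<'E'
from h import *
import sys
p={}
for n in('scene','top'):
    s=snap(n,sys.argv[1]+n[0]);h=cv2.cvtColor(s['pixels'],cv2.COLOR_RGB2HSV)
    m=(((h[...,0]<5)|(h[...,0]>174))&(h[...,1]>180)&(h[...,2]>90)).astype(np.uint8)
    e=cv2.distanceTransform(m,cv2.DIST_L2,5);_,r,_,q=cv2.minMaxLoc(e);p[n]=(s,q);print(n,m.sum(),q,round(r,1))
    mm=cv2.moments(m,True);print(' centroid',round(mm['m10']/max(mm['m00'],1),1),round(mm['m01']/max(mm['m00'],1),1))
    for th in(0,.2,.6,1.2):
        d=.44-th;Y=-.05+.065*np.sin(d);z=.193+.065*np.cos(d);P=[.5464-.9976*.122+.0691*Y,.0512+.0691*.122+.9976*Y,z];print('  ',th,proj(s,P)[0].round(1),np.round(P,3))
print(tri(*p['scene'],*p['top']).round(4),readout.read_state()['eef_pos'].round(4),readout.read_state()['force'].round(1))
E
python3 ball.py s11
```

```text
scene 0 (0, 0) 0.0
 centroid 0.0 0.0
   0 [223.7 194.9] [0.423 0.037 0.252]
   0.2 [226.6 197.1] [0.422 0.025 0.256]
   0.6 [233.2 204.3] [ 0.421 -0.001  0.257]
   1.2 [243.2 219.5] [ 0.418 -0.035  0.24 ]
top 0 (0, 0) 0.0
 centroid 0.0 0.0
   0 [266.4 271.8] [0.423 0.037 0.252]
   0.2 [272.  269.3] [0.422 0.025 0.256]
   0.6 [283.9 264.2] [ 0.421 -0.001  0.257]
   1.2 [299.2 258.3] [ 0.418 -0.035  0.24 ]
[0.3904 0.0528 0.9199] [0.442  0.0129 0.2512] [ 0.1  0.9 -0.9]
```

Emit:
{"api": "drive_tool", "payload": {"increments": "-1 0 0.004 0 0 0 0; -1 0 0.003 0 0 0 0; -1 0 0 0 0 0 0"}}

```text
time: 17.15
eef_pos: [0.4419, 0.0203, 0.2512]
orientation: [0.999, -0.034, -0.0, -0.0]
force: [0.0, 0.7, -0.1]
finger_gap: 0.0002
```

Emit:
{"api": "drive_tool", "payload": {"increments": "-1 0 -0.03 0 0 0 0; -1 0 -0.02 0.03 0 0 0; -1 0 0 0.05 0 0 0; -1 0 0 0.05 0 0 0; -1 0 -0.05 0.05 0 0 0; -1 0 -0.05 0 0 0 0; -1 0 -0.05 0 0 0 0; -1 0 0 0 0 0 0"}}

```text
time: 17.95
eef_pos: [0.4417, -0.1702, 0.4164]
orientation: [0.999, -0.037, -0.0, 0.001]
force: [0.9, -0.4, -1.3]
finger_gap: -0.0
```

```bash
sed -i 's/>180/>150/;s/>90)/>70)/' ball.py; python3 ball.py s12
```

```text
scene 133 (222, 192) 4.0
 centroid 228.8 189.1
   0 [223.7 194.9] [0.423 0.037 0.252]
   0.2 [226.6 197.1] [0.422 0.025 0.256]
   0.6 [233.2 204.3] [ 0.421 -0.001  0.257]
   1.2 [243.2 219.5] [ 0.418 -0.035  0.24 ]
top 153 (263, 272) 4.2
 centroid 259.6 264.0
   0 [266.4 271.8] [0.423 0.037 0.252]
   0.2 [272.  269.3] [0.422 0.025 0.256]
   0.6 [283.9 264.2] [ 0.421 -0.001  0.257]
   1.2 [299.2 258.3] [ 0.418 -0.035  0.24 ]
[0.425  0.044  0.2545] [ 0.4417 -0.1661  0.4162] [0.1 1.  0.1]
```

```bash
python3 - <<'E'
from h import *
L=lambda n:cv2.imread(f'pics/{n}.png').astype(int)
def d(n,m,u,v,r): 
    A=L(n)[v-r:v+r,u-r:u+r];B=L(m)[v-r:v+r,u-r:u+r];return np.abs(A-B).mean().round(1)
print('botN s',d('s0','s12s',250,292,11),'t',d('t0','s12t',319,271,9))
print('botF s',d('s0','s12s',351,222,11),'t',d('t0','s12t',269,157,9))
print('cup t',d('t0','s12t',176,258,7),d('t0','t10',176,258,7))
print('can s',d('s3','s12s',490-0 if 0 else 488-0,300,1) if 0 else d('s3','s12s',337,284,12), 'bar near s',d('s10','s12s',290,265,8),'t',d('t10','s12t',311,227,7),'far t',d('t10','s12t',294,190,7))
# ball in s0 by same method
for n in('s0','t0','s12s','s12t'):
    h=cv2.cvtColor(cv2.imread(f'pics/{n}.png'),cv2.COLOR_BGR2HSV);m=(((h[...,0]<5)|(h[...,0]>174))&(h[...,1]>150)&(h[...,2]>70)).astype(np.uint8)
    print(n,cv2.minMaxLoc(cv2.distanceTransform(m,cv2.DIST_L2,5))[3],m.sum())
E
```

```text
botN s 4.2 t 12.1
botF s 4.3 t 8.4
cup t 11.8 11.8
can s 2.9 bar near s 2.1 t 2.4 far t 2.2
s0 (225, 194) 137
t0 (266, 270) 135
s12s (222, 192) 133
s12t (263, 272) 153
```

```bash
python3 -c "
from plant import arm; print(arm.job_done())"
```

```text
the job is handed in; nothing more can be done
None
```

I finished every step and handed the job in at about 18 s of robot time; no verdict was reported.

**What I did:**
- **Can:** I moved the blue and white spray can from under the press bar to about 0.28 m on the stand's -y side and stood it upright.
- **Pawl over:** I threw the pawl over until it hit its stop.
- **Pressing home:** I pressed the bar down until the cradle stopped. The fingertip slipped off the bar's outer edge once on the way, so I repositioned and carried on.
- **Pawl back:** I flipped the pawl back into the teeth.

**Last checks:**
- **Cradle:** The bar stopped with the fingertip at 0.080 m, where the home bar top should be 0.0815 m. It did not move when the pawl went back.
- **Pawl:** The ball is back near its starting place, about 6 mm further to +y. That fits the pawl lying fully in the teeth.
- **Can and bottles:** The can and both bottles look unchanged in the scene camera. The top view differed somewhat around the bottles, which I put down to changed shadows.

**Less certain:**
- The wrist force briefly reached 43 N at the stop. That was through the fingertips, but it is more than "gently".
- My stand position was off by about 5 mm. The automatic tilt estimate read about 0.15 rad at the end. I trusted the hard stop and the triangulated bar height instead (0.078 m, against 0.075 m expected).
- I could not compare the cup against its starting picture, because the canister had moved above it. I never worked near it.

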